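# Hang the blue bin bracket on the slotted upright

### The arm

A 7-joint arm with a two-finger parallel gripper is mounted at the origin on the work surface. World frame = base frame: x ahead of the robot, y to its left, z up, the work surface at z = 0. Lengths are in mm, angles in rad, forces in N, time in s.
With the tool pointing down it reaches from about 425 to 1025 mm from the base axis. Payload 9.4 kg.
Tool frame: the origin (TCP) lies on the centre line of the jaws, within the pads' length; the fingertips stand 11 mm ahead of it and the grasp point (between the pads) lies 8 mm behind it (bot.tip_reach is the distance from the TCP to the fingertips, in mm); z points along the fingers, y is the line along which they close (so a half turn about z gives the same grasp; the last joint's range is limited). The gripper opens to 93 mm and grips with 3 to 60 N. Pads are 15 mm wide; open, the fingers measure 128 mm over their backs; the gripper's body (75 mm by 188 mm) begins 65 mm behind the grasp point.
Start: joints at [-1.403, 0.599, -0.003, 1.599, 0.002, 0.943, -0.08], TCP at [175.717, 703.383, 229.618] pointing down, gripper open.
Joint ranges: [-2.57, 2.57], [-0.35, 1.97], [-1.29, 1.29], [0.11, 2.56], [-1.05, 4.19], [0.11, 1.86], [-2.63, 2.63]. Speed limits (rad/s): [2.22, 2.22, 3.01, 3.01, 3.14, 3.14, 3.14].

### API

Orientations are given as a unit quaternion [w, x, y, z].
In Python, from cell import bot gives the robot as it stands.
- The arm moves only by the tool drive_tool, never from a script. Its argument "deltas" is a list that holds one entry, the list of rows, each a list of 6 numbers: the shift along the tool's x, y, z as a fraction of full scale, then the turn, a rotation vector about the tool's x, y, z as a fraction of full scale. In form: [[[dx, dy, dz, ax, ay, az], ...]]. A call has 1 to 12 rows; each row shifts and turns the commanded pose from where the row before left it, along the tool's axes as they then stand; what a row does not reach is not made up. Full scale, the value 1, is 10 cm for a shift and 90 degrees for a turn. A row lasts 1/8 s, in which the tool goes at most 62.5 mm and 10.7 degrees, less where a joint would pass 70% of its speed; a pose out of reach is approached as far as the arm can. A call with a number of a shift or a turn outside -1 to 1 is refused whole. A call with a gripper value outside its range is refused whole. "claw" is the opening, from -1 (shut) to 1 (fully open), set as the call begins (left out, the last holds). The fingers move at their own pace and stop on an object; the grip force is fixed at half the most. Time passes only in rows, so rows that do not move let the fingers close. It gives the time, the measured TCP pose, the force, the opening and the grip force at its end, in the units of the state.
- bot.observe(): the state, without advancing time (a new reading comes with each control period).
- bot.camera(name): name is "scene" or "top" or "wrist"; returns a dict with "frame" (400x640x3 uint8, red, green, blue), "range_z" (400x640 float32, mm along the optical axis (not along the pixel's ray), 0 where there is no reading), "vertical_fov" (degrees; the focal length in pixels is half the picture's height over the tangent of half this angle, whatever the lens; pixels are square), "cx", "cy" (the principal point, pixels), "R" (3x3) and "t" (3): a world point X has camera coordinates R X + t. Camera axes: x right, y down, z forward; pixel columns grow to the right and rows downward; lengths in mm; the calibration is good to about 2 mm. A picture is of the moment at which its call begins.
- bot.sign_off(): hands the job in; it is judged then, once.
The state is a dict: "time_s": time; "qpos": joint angles; "joint_velocities": joint speeds; "joint_efforts": joint torques, N m; "ee_pos": TCP position; "tcp_rot": TCP orientation; "wrist_force": force on the tool from outside, world axes, zero at the start; "torque": the same for the moment, N m; "finger_gap": opening from 0.0 (shut) to 1.0 (fully open); "grip_force": force on a finger pad.
Only numpy, scipy, OpenCV 4.12 (cv2) and the standard library are available. Lean on these libraries where they do the work, as an engineer would, in place of code of your own. Each camera call takes 0.05 s, during which the arm holds its last target. There are 200 camera calls.

### The job

Pick up the blue bin bracket, hook its two tabs into the two slots of the grey slotted upright, and push it down until it sits fully home and the red spring catch snaps out over its foot. Let go and leave it hanging locked; leave the yellow bracket standing where it is.

Things in the scene. Friction and masses are not known exactly. Their poses are not given: they have to be found in the camera images.
- blue_bracket: Blue bin bracket, 0.35 kg, stands on its 134x60 mm shelf. Origin: underside below grip point; z up, +x where its tabs point. Grip rib along x over origin: 12 thick in y, z 49-77 clear. Back plate: 100 wide, 100 high, back face x=70. Two hooks on it at y=+-32, 12 wide: neck z 78-88 mm, lip down to z 60, out to x=92; gap behind plate 8 mm, 13 at lip tip. Foot 8 high, window above it for the catch.
- yellow_bracket: Yellow bin bracket, same shape, size, mass and axes as the blue one, standing on the bench; it belongs to another bench and stays where it is.
- upright: Grey steel upright, fixed: panel 4 mm thick, 180 wide, 215 high, foot behind. Origin: front face, mid-width, bench level; +x into the panel (front looks to -x), z up. Two slots at y=+-32 mm, 44 wide, z 148-196. Tabs enter with bracket's +x along this +x and its underside at z 88-106. Hung home, bracket origin is at x -70 to -74, y 0 (+-15 free), z 70 mm, drooping up to 4 degrees.
- catch (a joint): Red spring catch, 20 mm wide, middle of the upright's front, z 80-99 mm. Value: metres pushed in; 0 = out (7 mm proud), max 0.012. Ramp on top, flat below: the bracket's foot pushes it in while coming down the last 28 mm, then it snaps out over the foot and locks it. Spring 4 to 7 N: pushing down takes about 5 to 15 N, more than the bracket's weight.
Things that resemble listed ones, but are neither listed nor needed, are in the scene too. What is shaped like the blue_bracket but green or purple is not meant.

How it is judged (in metres and radians):
At the end, for the whole second after the job is handed in: The blue bracket hangs at rest by its tabs: origin 60-76 mm above the bench, 60-85 mm before the panel, within 20 mm of its middle, level and square within 10 degrees; the catch out within 2 mm; the yellow bracket within 30 mm of its start (z of blue_bracket in the frame of upright between 0.06 and 0.076 m and y of blue_bracket in the frame of upright between -0.02 and 0.02 m and x of blue_bracket in the frame of upright between -0.085 and -0.06 m and angle between the x axis of blue_bracket and the x axis of upright, either way round below 0.17 rad and angle between blue_bracket's own z axis and vertical below 0.17 rad and value of joint catch below 0.002 m and linear speed of blue_bracket below 0.02 m/s and distance of yellow_bracket from where it was at the start of the episode below 0.03 m); the robot touches nothing.
It fails at once if the yellow bracket is moved by more than 50 mm or knocked over (distance of yellow_bracket from where it was at the start of the episode above 0.05 m or angle between yellow_bracket's own z axis and vertical above 0.6 rad).
It also fails if it takes over 43 s, if anything falls off the work surface, if the arm or the gripper's body presses on something with over 40 N, if the wrist force passes 120 N, or if a joint passes its speed limit or range.

## Working session

There is one attempt and no reset: what is moved stays moved. The work goes in short steps, Python scripts to look and compute and a tool call to move; the robot and the scene stay as the last step left them, time stands still between calls to the robot, and variables do not carry over. Pictures are saved under pics/ and viewed, at most 10 in all, crops included, and the job is handed in when it is done.

Besides the shell and the picture viewer there is one more tool, called after ">>>" by a JSON object that holds its "api" and its "payload". drive_tool: Moves the arm, as the interface text tells. Shift numbers are shares of 10 cm and turn numbers shares of 90 degrees, none past 1 either way. Its arguments: {"type":"object","properties":{"deltas":{"type":"array"},"claw":{"type":"number"}},"required":["deltas"]}

```bash
mkdir -p pics; ls; cat > h.py <<'E'
import numpy as np, cv2
from cell import bot
def cloud(c):
    f=200/np.tan(np.radians(c["vertical_fov"])/2); z=c["range_z"].astype(float)
    v,u=np.mgrid[0:400,0:640]
    P=np.stack([(u-c["cx"])/f*z,(v-c["cy"])/f*z,z],-1)
    return (P-np.array(c["t"]))@np.array(c["R"])
def save(c,n): cv2.imwrite("pics/"+n,c["frame"][:,:,::-1])
E
python3 - <<'E'
from h import *
s=bot.observe(); print({k:np.round(v,3).tolist() for k,v in s.items()}, bot.tip_reach)
ims=[]
import pickle
D={}
for n in ("scene","top"):
    c=bot.camera(n); D[n]=c; ims.append(c["frame"]); print(n,c["vertical_fov"],np.round(-np.array(c["R"]).T@c["t"]))
pickle.dump(D,open("d.pkl","wb"))
for n in D: save(D[n],n+"0.png")
E
```

```text
pics
{'time_s': 0.0, 'qpos': [-1.403, 0.6, -0.003, 1.6, 0.002, 0.943, -0.08], 'joint_velocities': [-0.001, 0.001, 0.0, -0.002, -0.0, 0.0, -0.0], 'joint_efforts': [-0.003, -76.508, 1.496, -25.235, -0.052, 0.017, 0.0], 'ee_pos': [175.598, 702.941, 228.759], 'tcp_rot': [-0.0, 0.122, 0.993, -0.001], 'wrist_force': [0.306, 0.519, -0.242], 'torque': [-0.014, -0.037, -0.005], 'grip_force': 0.0, 'finger_gap': 0.997} 11.0
scene 46.771485887670096 [1005.  513. 1052.]
top 48.612861867253365 [ 399. -109. 1252.]
```

View pics/scene0.png

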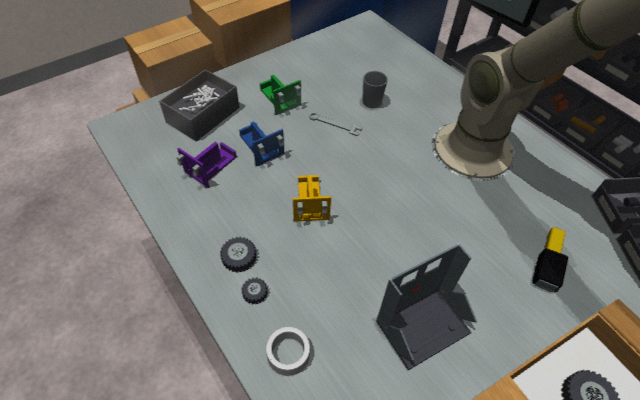

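View pics/top0.png

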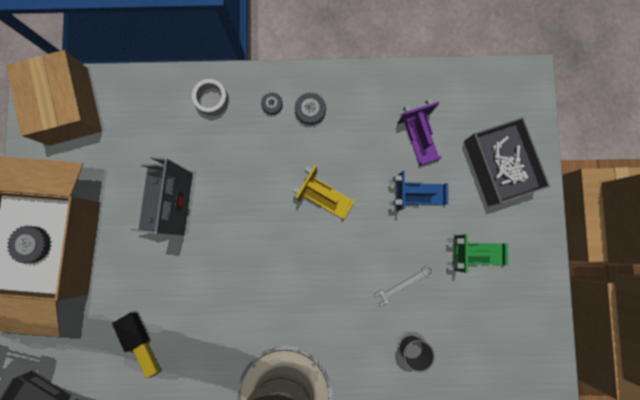

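Scene: the robot is at the bottom of the top view. The blue bracket is at about (420,192) with its tabs pointing left, and yellow is at (325,195), between blue and the upright. The upright is at (170,195), its front with the red catch facing right. The purple and green ones are decoys. Next I measure blue and the upright from the depth data.

```bash
cat > m.py <<'E'
from h import *
import pickle
D=pickle.load(open("d.pkl","rb"))
for n in D:
    c=D[n]; P=cloud(c); h=cv2.cvtColor(c["frame"],cv2.COLOR_RGB2HSV).astype(int)
    H,S,V=h[...,0],h[...,1],h[...,2]; ok=c["range_z"]>0
    x,y,z=P[...,0],P[...,1],P[...,2]
    bench=ok&(S<60)&(x>300)&(x<600)&(abs(y)<400)&(abs(z)<15); print(n,"bench z",np.median(z[bench]))
    u0,v0,u1,v1=(380,150,460,230) if n=="top" else (225,110,300,175)
    box=np.zeros_like(ok); box[v0:v1,u0:u1]=1
    b=ok&box&(H>100)&(H<125)&(S>110)
    print("blue",b.sum(),P[b].min(0).round(),P[b].max(0).round())
    for lo,hi in((94,110),(68,82),(2,14)):
        m=b&(z>lo)&(z<hi)
        if m.sum()>8:
            r=cv2.minAreaRect(P[m][:,:2].astype(np.float32)); print(" z",lo,hi,m.sum(),P[m].mean(0).round(1),np.round(r[0],1),np.round(r[1],1),round(r[2],1))
    yl=ok&(H>18)&(H<32)&(S>150)&(y<0)&(y>-150)&(z>5)&(z<130)&(x>400)
    print("yellow",yl.sum(),P[yl].min(0).round(),P[yl].max(0).round())
    u0,v0,u1,v1=(130,150,205,245) if n=="top" else (370,240,480,370)
    box=np.zeros_like(ok); box[v0:v1,u0:u1]=1
    g=ok&box
    r=g&((H<8)|(H>172))&(S>120); print("catch",r.sum(),P[r].mean(0).round(1), P[r].min(0).round(),P[r].max(0).round())
    for lo,hi in((208,225),(20,205)):
        m=g&(z>lo)&(z<hi); print(" up",lo,hi,m.sum(),P[m].min(0).round(),P[m].max(0).round())
        if lo==208 and m.sum()>5:
            q=cv2.minAreaRect(P[m][:,:2].astype(np.float32)); print(np.round(q[0],1),np.round(q[1],1),round(q[2],1))
    # front plane RANSAC-ish: points on upright with z 20..205
    Q=P[g&(z>20)&(z<212)]
    rng=np.random.default_rng(0); best=0
    for _ in range(500):
        a=Q[rng.choice(len(Q),2,False)][:,:2]; d=a[1]-a[0]; L=np.hypot(*d)
        if L<40: continue
        nn=np.array([-d[1],d[0]])/L; i=abs((Q[:,:2]-a[0])@nn)<2.5
        if i.sum()>best: best=i.sum(); B=i
    I=Q[B]; vx,vy,px,py=cv2.fitLine(I[:,:2].astype(np.float32),cv2.DIST_L2,0,.01,.01).ravel()
    t=(I[:,:2]-[px,py])@[vx,vy]
    print("plane",best,len(Q),"dir",vx.round(4),vy.round(4),"pt",px.round(1),py.round(1),"t",np.percentile(t,[0,1,99,100]).round(), "zmax",I[:,2].max().round())
    e=[np.array([px,py])+tt*np.array([vx,vy]) for tt in np.percentile(t,[.5,99.5])]; print("ends",np.round(e,1))
E
python3 m.py
```

```text
scene bench z 0.17248641170023382
blue 889 [ 497. -486.   -3.] [ 599. -319.  103.]
 z 94 110 84 [ 549.8 -326.2   98.5] [ 547.1 -325.9] [ 9.6 99.6] 85.8
 z 68 82 129 [ 552.2 -366.4   75.7] [ 565.8 -367.4] [70.9 98.3] 9.0
 z 2 14 271 [ 551.1 -379.2    7.8] [ 543.1 -391.3] [138.7  93.2] 87.9
yellow 830 [ 495. -150.    5.] [616. -42. 104.]
catch 20 [526.8 271.3  92.3] [513. 269.  81.] [539. 274. 100.]
 up 208 225 349 [440. 256. 208.] [624. 317. 219.]
[532.  285.5] [ 41.2 181.6] 82.8
 up 20 205 3456 [442. 254.  20.] [634. 402. 205.]
plane 1451 3610 dir 0.992 -0.1262 pt 514.8 271.7 t [-74. -72. 105. 106.] zmax 212.0
ends [[442.6 280.8]
 [619.3 258.4]]
top bench z 0.1208707699571914
blue 1071 [ 499. -463.    2.] [ 592. -321.  108.]
 z 94 110 85 [ 542.7 -325.3   98.8] [ 545.2 -325.5] [ 6.  92.7] 87.7
 z 68 82 172 [ 542.6 -375.2   75.8] [ 528.7 -372.2] [101.   59.3] 87.1
 z 2 14 554 [ 541.7 -404.1    8. ] [ 538.5 -390.2] [132.4  74.6] 87.8
yellow 789 [ 494. -150.    5.] [612. -44. 105.]
catch 37 [528.1 263.6  89.3] [517. 259.  66.] [539. 268. 100.]
 up 208 225 272 [439. 256. 208.] [621. 317. 222.]
[530.8 286. ] [ 42.8 180.3] 83.4
 up 20 205 1658 [439. 255.  20.] [631. 403. 205.]
plane 1530 1748 dir 0.9924 -0.123 pt 527.6 267.3 t [-89. -88.  89.  91.] zmax 212.0
ends [[439.8 278.2]
 [617.  256.2]]
```

```bash
cat >> m.py <<'E'
print("---rib")
R=[]
for n in D:
    c=D[n]; P=cloud(c); h=cv2.cvtColor(c["frame"],cv2.COLOR_RGB2HSV).astype(int)
    b=(h[...,0]>100)&(h[...,0]<125)&(h[...,1]>110)&(c["range_z"]>0)
    z=P[...,2]; m=b&(z>72)&(z<80)&(P[...,1]<-335)&(P[...,1]>-480)&(P[...,0]>490)&(P[...,0]<600)
    Q=P[m]; med=np.median(Q[:,0]); Q=Q[abs(Q[:,0]-med)<12]
    l=cv2.fitLine(Q[:,:2].astype(np.float32),cv2.DIST_HUBER,0,.01,.01).ravel(); print(n,len(Q),Q.min(0).round(),Q.max(0).round(),"ang",np.degrees(np.arctan2(l[1],l[0])).round(1),"x at y=-391",(l[2]+l[0]/l[1]*(-391-l[3])).round(1))
    pl=b&(z>15)&(z<108)&(P[...,1]>-335)&(P[...,1]<-300)&(P[...,0]>480)&(P[...,0]<620)
    Q=P[pl]; print("plate y pct",np.percentile(Q[:,1],[1,50,99]).round(1),"x",np.percentile(Q[:,0],[1,99]).round(1))
# yellow footprint
E
python3 m.py | sed -n '/rib/,$p'
```

```text
---rib
scene 74 [ 538. -421.   73.] [ 553. -352.   79.] ang 87.0 x at y=-391 545.4
plate y pct [-332.  -325.5 -320.9] x [498.3 596.5]
top 131 [ 536. -424.   72.] [ 552. -335.   80.] ang 86.7 x at y=-391 543.1
plate y pct [-334.7 -323.9 -321.1] x [499.  589.9]
```

>>> {"api": "drive_tool", "payload": {"deltas": [[[0,0,-0.5,0,0,0],[0,0,-0.5,0,0,0],[-0.4,-0.4,0,0,0,0],[-0.4,-0.4,0,0,0,0],[-0.4,-0.4,0,0,0,0],[-0.4,-0.4,0,0,0,0],[-0.4,-0.4,0,0,0,0],[-0.4,-0.4,0,0,0,0],[-0.4,-0.4,0,0,0,0],[-0.4,-0.4,0,0,0,0]]], "claw": 0.3}}

```text
time_s: 1.35
ee_pos: [409.3, 313.6, 329.6]
tcp_rot: [0.0, 0.122, 0.993, -0.0]
wrist_force: [-0.3, 0.3, 0.7]
finger_gap: 0.648
grip_force: 0.0
```

>>> {"api": "drive_tool", "payload": {"deltas": [[[0,0,0,0,0,0.11],[0,0,0,0,0,0.11],[0,0,0,0,0,0.11],[0,0,0,0,0,0.11],[0,0,0,0,0,0.11],[0,0,0,0,0,0.11],[0,0,0,0,0,0.11],[0,0,0,0,0,0.11],[-0.4,0.1,0,0,0,0],[-0.4,0.1,0,0,0,0],[-0.4,0.1,0,0,0,0],[-0.4,0.1,0,0,0,0]]]}}

```text
time_s: 2.85
ee_pos: [439.5, 152.0, 329.5]
tcp_rot: [-0.0, 0.727, 0.687, -0.0]
wrist_force: [0.2, -0.1, 0.0]
finger_gap: 0.653
grip_force: 0.0
```

>>> {"api": "drive_tool", "payload": {"deltas": [[[-0.4,0.1,0,0,0,0],[-0.5,0.1,0,0,0,0],[-0.5,0.1,0,0,0,0],[-0.5,0.1,0,0,0,0],[-0.5,0.1,0,0,0,0],[-0.5,0.1,0,0,0,0],[-0.5,0.1,0,0,0,0],[-0.5,0.15,0,0,0,0],[-0.5,0.15,0,0,0,0],[-0.5,0.2,0,0,0,0],[0,0,0.3,0,0,0],[0,0,0.3,0,0,0]]]}}

```text
time_s: 4.35
ee_pos: [531.6, -343.4, 268.4]
tcp_rot: [-0.0, 0.727, 0.686, -0.0]
wrist_force: [-0.4, 0.3, -0.3]
finger_gap: 0.649
grip_force: 0.0
```

```bash
python3 - <<'E'
from h import *
c=bot.camera("wrist"); save(c,"w1.png"); P=cloud(c); h=cv2.cvtColor(c["frame"],cv2.COLOR_RGB2HSV).astype(int)
s=bot.observe(); print(s["time_s"],s["ee_pos"],s["tcp_rot"],s["finger_gap"])
b=(h[...,0]>100)&(h[...,0]<125)&(h[...,1]>110)&(c["range_z"]>0)
z=P[...,2]
m=b&(z>72)&(z<80)&(P[...,1]<-335)&(P[...,1]>-480)&(abs(P[...,0]-545)<14); Q=P[m]; print(len(Q))
if len(Q)>9:
    l=cv2.fitLine(Q[:,:2].astype(np.float32),cv2.DIST_HUBER,0,.01,.01).ravel(); print(Q.min(0),Q.max(0),np.degrees(np.arctan2(l[1],l[0])),(l[2]+l[0]/l[1]*(-391-l[3])))
m=b&(z>94)&(z<106)&(abs(P[...,0]-545)<70)&(P[...,1]>-345)&(P[...,1]<-310); Q=P[m]; print(len(Q))
if len(Q)>9: print(cv2.minAreaRect(Q[:,:2].astype(np.float32)))
E
```

```text
4.4 [ 530.26956359 -341.61709176  264.57577234] [-0.00262968  0.72686689  0.68677259 -0.00100638] 0.6481719072518087
698
[ 536.00685664 -424.97551532   72.03434686] [ 550.05929984 -335.04201346   78.30085616] 87.28661 542.64154
512
((544.3095092773438, -327.3984375), (6.298274517059326, 97.52930450439453), 87.6051025390625)
```

>>> {"api": "drive_tool", "payload": {"deltas": [[[-0.46,0.14,0,0,0,0],[0,0,0.4,0,0,0],[0,0,0.4,0,0,0],[0,0,0.4,0,0,0],[0,0,0.4,0,0,0],[0,0,0.2,0,0,0],[0,0,0.2,0,0,0],[0,0,0.09,0,0,0],[0,0,0,0,0,0],[0,0,0,0,0,0]]]}}

```text
time_s: 5.65
ee_pos: [543.6, -389.7, 61.6]
tcp_rot: [0.001, 0.727, 0.687, 0.0]
wrist_force: [-0.2, -0.5, 0.0]
finger_gap: 0.652
grip_force: 0.0
```

>>> {"api": "drive_tool", "payload": {"deltas": [[[0,0,0,0,0,0],[0,0,0,0,0,0],[0,0,0,0,0,0],[0,0,0,0,0,0],[0,0,0,0,0,0],[0,0,0,0,0,0],[0,0,0,0,0,0],[0,0,0,0,0,0]]], "claw": -1}}

```text
time_s: 6.65
ee_pos: [543.1, -389.3, 60.5]
tcp_rot: [-0.0, 0.727, 0.687, -0.0]
wrist_force: [-0.9, 0.2, 0.1]
finger_gap: 0.127
grip_force: 29.9
```

>>> {"api": "drive_tool", "payload": {"deltas": [[[0,0,-0.3,0,0,0],[0,0,-0.4,0,0,0],[0,0,-0.4,0,0,0],[0,0,-0.4,0,0,0],[0,0,-0.4,0,0,0],[0,0,-0.1,0,0,0.043],[0.3,-0.06,0,0,0,0],[0.4,-0.06,0,0,0,0],[0.4,-0.06,0,0,0,0],[0.4,-0.06,0,0,0,0],[0.4,-0.06,0,0,0,0],[0.4,-0.06,0,0,0,0]]]}}

```text
time_s: 8.15
ee_pos: [535.5, -155.1, 260.4]
tcp_rot: [-0.0, 0.75, 0.662, -0.0]
wrist_force: [0.7, -0.3, -3.8]
finger_gap: 0.13
grip_force: 29.9
```

>>> {"api": "drive_tool", "payload": {"deltas": [[[0.4,0,0,0,0,0],[0.4,0,0,0,0,0],[0.4,0,0,0,0,0],[0.4,0,0,0,0,0],[0.4,0,0,0,0,0],[0.4,0,0,0,0,0],[0.3,0,0,0,0,0],[0.2,0,0,0,0,0],[0,0,0.2,0,0,0],[0,0,0,0,0,0],[0,0,0,0,0,0]]]}}

```text
time_s: 9.52
ee_pos: [571.9, 130.4, 241.1]
tcp_rot: [0.0, 0.75, 0.662, 0.0]
wrist_force: [-0.0, 0.7, -3.9]
finger_gap: 0.128
grip_force: 29.9
```

```bash
cat > b.py <<'E'
from h import *
import sys
U=np.array([530,268.5,0]); ex=np.array([.1246,.9922,0]); ey=np.array([-.9922,.1246,0])
A=np.stack([ex,ey,[0,0,1]])
s=bot.observe(); T=A@(np.array(s["ee_pos"])-U); print(s["time_s"],"tcp world",np.round(s["ee_pos"],1),"in upright",T.round(1),"f",np.round(s["wrist_force"],1), "q",np.round(s["tcp_rot"],3))
for n in ("scene","top"):
    c=bot.camera(n); save(c,n+sys.argv[1]+".png"); P=(cloud(c)-U)@A.T; h=cv2.cvtColor(c["frame"],cv2.COLOR_RGB2HSV).astype(int)
    b=(h[...,0]>100)&(h[...,0]<125)&(h[...,1]>110)&(c["range_z"]>0)
    p=P-T
    b&=(abs(p[...,0]-15)<100)&(abs(p[...,1])<75)&(abs(p[...,2])<90)
    Q=P[b]; print(n,len(Q),"pct1",np.percentile(Q,1,0).round(1),"99",np.percentile(Q,99,0).round(1))
    m=b&(p[...,2]>33)&(p[...,2]<48)&(p[...,0]>52)&(p[...,0]<80)  # plate top
    if m.sum()>9:
        Q=P[m]; r=cv2.minAreaRect(Q[:,:2].astype(np.float32)); print(" plate top",m.sum(),Q.mean(0).round(1),[np.round(k,1) for k in r],"zmax",np.percentile(Q[:,2],95).round(1))
    g=(c["range_z"]>0)&(abs(P[...,1])<95)&(abs(P[...,0])<6)&(P[...,2]>20)&(P[...,2]<214)&(h[...,1]<90)
    print(" panel mean",g.sum(),P[g].mean(0).round(1),"x by y",[np.median(P[g&(P[...,1]>a)&(P[...,1]<a+30)][:,0]).round(1) for a in (-90,-60,30,60)])
    r=((h[...,0]<8)|(h[...,0]>172))&(h[...,1]>120)&(abs(P[...,1])<40)&(abs(P[...,0])<25)&(c["range_z"]>0); print(" catch",r.sum(),P[r].mean(0).round(1) if r.sum() else "")
E
python3 b.py 1
```

```text
9.525 tcp world [571.9 130.4 241.1] in upright [-131.8  -58.8  241.1] f [-0.   0.7 -3.9] q [0.    0.75  0.662 0.   ]
scene 1446 pct1 [-191.1 -110.4  181.5] 99 [-65.6 -13.7 282.7]
 plate top 180 [-69.  -62.7 279.1] [array([-69.9, -60.4]), array([ 8.8, 99.6]), np.float64(0.8)] zmax 282.3
 panel mean 1602 [  1.2  13.4 126.7] x by y [np.float64(1.5), np.float64(1.3), np.float64(1.0), np.float64(1.2)]
 catch 20 [ 2.2  3.7 91.9]
top 743 pct1 [-206.1  -87.7  184.9] 99 [-70.5 -11.4 320.7]
 plate top 15 [-70.5 -13.2 280.4] [array([-70.4, -13.1]), array([5.1, 7.3]), np.float64(5.0)] zmax 283.7
 panel mean 636 [-1.7 47.2 99.4] x by y [np.float64(nan), np.float64(-1.2), np.float64(-1.5), np.float64(-1.6)]
 catch 24 [-4.4  2.  93.2]
  return _methods._mean(a, axis=axis, dtype=dtype,
  ret = ret.dtype.type(ret / rcount)
```

>>> {"api": "drive_tool", "payload": {"deltas": [[[0,-0.3,0,0,0,0],[0,-0.3,0,0,0,0],[0,0,0.3,0,0,0],[0,0,0.3,0,0,0],[0,0,0.24,0,0,0],[0.15,0,0,0,0,0],[0.15,0,0,0,0,0],[0,0,0,0,0,0],[0,0,0,0,0,0]]]}}

```text
time_s: 10.75
ee_pos: [516.1, 168.6, 157.3]
tcp_rot: [0.0, 0.749, 0.662, 0.0]
wrist_force: [0.2, -0.1, -3.3]
finger_gap: 0.128
grip_force: 29.9
```

```bash
python3 -W ignore b.py 2; python3 - <<'E'
import cv2,numpy as np
a=cv2.imread("pics/scene2.png")[220:380,330:510]; b=cv2.imread("pics/top2.png")[130:270,120:280]
a=cv2.resize(a,(400,356),interpolation=2); b=cv2.resize(b,(400,356),interpolation=2)
cv2.imwrite("pics/c2.png",np.hstack([a,b]))
E
```

```text
10.75 tcp world [516.1 168.6 157.3] in upright [-100.8    1.4  157.3] f [ 0.2 -0.1 -3.3] q [0.    0.749 0.662 0.   ]
scene 1069 pct1 [-169.3  -50.   100.9] 99 [-32.1  46.1 213.4]
 plate top 157 [-38.4  -1.6 195.8] [array([-39.1,   0.1]), array([  8.7, 101.4]), np.float64(0.3)] zmax 199.1
 panel mean 1596 [  1.2  13.3 126.4] x by y [np.float64(1.5), np.float64(1.2), np.float64(1.1), np.float64(1.2)]
 catch 19 [ 2.3  4.2 91.7]
top 623 pct1 [-175.4  -27.2  100.4] 99 [-102.9   29.9  238.2]
 panel mean 158 [ -1.5  74.6 117.8] x by y [np.float64(nan), np.float64(nan), np.float64(-1.5), np.float64(-1.6)]
 catch 0
```

View pics/c2.png

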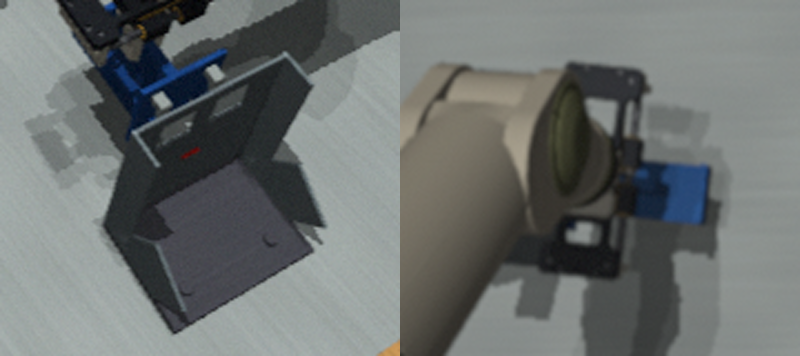

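The left crop views the upright from behind. The two white hooks at (163,100) and (215,75) line up with the slots at (178,135) and (230,98), with the plate about 31 mm from the panel. I advance and feel for contact.

>>> {"api": "drive_tool", "payload": {"deltas": [[[0.12,0,0,0,0,0],[0.12,0,0,0,0,0],[0,0,0,0,0,0],[0,0,0,0,0,0]]]}}

```text
time_s: 11.35
ee_pos: [518.7, 192.1, 156.5]
tcp_rot: [0.0, 0.749, 0.662, -0.0]
wrist_force: [-0.5, -0.3, -3.0]
finger_gap: 0.126
grip_force: 29.9
```

>>> {"api": "drive_tool", "payload": {"deltas": [[[0.02,0,0,0,0,0],[0.02,0,0,0,0,0],[0,0,0,0,0,0],[0,0,0,0,0,0]]]}}

```text
time_s: 11.85
ee_pos: [519.3, 196.0, 156.7]
tcp_rot: [0.0, 0.75, 0.662, 0.0]
wrist_force: [0.2, -0.3, -3.5]
finger_gap: 0.129
grip_force: 29.9
```

```bash
python3 -W ignore b.py 3
```

```text
11.85 tcp world [519.3 196.  156.7] in upright [-73.2   1.6 156.7] f [ 0.2 -0.3 -3.5] q [0.    0.75  0.662 0.   ]
scene 731 pct1 [-143.2  -44.7  100.5] 99 [ -2.5  41.2 237.2]
 plate top 96 [-11.9  -1.2 196. ] [array([-11.9,   0. ]), array([98.8,  6.4]), np.float64(89.9)] zmax 198.4
 panel mean 1616 [  1.2  12.7 128.3] x by y [np.float64(1.4), np.float64(1.3), np.float64(1.0), np.float64(1.2)]
 catch 19 [ 2.2  4.3 91.5]
top 657 pct1 [-147.3  -26.8  100.1] 99 [-14.   46.4 236.1]
 panel mean 242 [ -1.4  25.  121.4] x by y [np.float64(-1.4), np.float64(nan), np.float64(-1.4), np.float64(-1.6)]
 catch 0
```

>>> {"api": "drive_tool", "payload": {"deltas": [[[0,0,-0.05,0,0,0],[0.02,0,0,0,0,0],[0.01,0,0,0,0,0],[0,0,0,0,0,0],[0,0,0,0,0,0]]]}}

```text
time_s: 12.58
ee_pos: [519.7, 199.1, 161.6]
tcp_rot: [0.0, 0.75, 0.662, -0.0]
wrist_force: [0.7, -0.1, -2.9]
finger_gap: 0.129
grip_force: 29.9
```

>>> {"api": "drive_tool", "payload": {"deltas": [[[0.015,0,0,0,0,0],[0,0,0,0,0,0],[0,0,0,0,0,0]]]}}

```text
time_s: 12.95
ee_pos: [519.9, 200.6, 161.6]
tcp_rot: [0.0, 0.749, 0.662, -0.0]
wrist_force: [-0.0, 0.1, -3.6]
finger_gap: 0.127
grip_force: 29.9
```

>>> {"api": "drive_tool", "payload": {"deltas": [[[0.015,0,0,0,0,0],[0,0,0,0,0,0],[0,0,0,0,0,0]]]}}

```text
time_s: 13.32
ee_pos: [519.9, 201.8, 161.6]
tcp_rot: [0.0, 0.75, 0.662, -0.0]
wrist_force: [-1.5, -1.9, -1.8]
finger_gap: 0.13
grip_force: 30.0
```

>>> {"api": "drive_tool", "payload": {"deltas": [[[0.01,0,0,0,0,0],[0,0,0,0,0,0],[0,0,0,0,0,0]]]}}

```text
time_s: 13.7
ee_pos: [519.8, 201.8, 161.6]
tcp_rot: [0.0, 0.75, 0.662, -0.001]
wrist_force: [-1.8, -5.6, -1.0]
finger_gap: 0.128
grip_force: 30.0
```

```bash
python3 -W ignore b.py 4;  python3 - <<'E'
import cv2,numpy as np
from h import bot
s=bot.observe(); print(s["torque"],s["wrist_force"])
a=cv2.imread("pics/scene4.png")[230:320,365:485]
cv2.imwrite("pics/c4.png",cv2.resize(a,(800,600),interpolation=2))
E
```

```text
13.7 tcp world [519.8 201.8 161.6] in upright [-67.4   1.8 161.6] f [-1.8 -5.6 -1. ] q [ 0.     0.75   0.662 -0.001]
scene 654 pct1 [-137.7  -43.5  105.4] 99 [ -1.7  33.8 240.8]
 plate top 14 [ -8.2  -7.2 200.9] [array([-8.2, -3.3]), array([ 1.8, 87. ]), np.float64(0.1)] zmax 202.8
 panel mean 1535 [  1.2  12.1 127.7] x by y [np.float64(1.5), np.float64(1.3), np.float64(1.1), np.float64(1.3)]
 catch 20 [ 2.3  3.1 92. ]
top 670 pct1 [-141.7  -26.3  104.4] 99 [ -7.3  46.4 242.3]
 panel mean 255 [ -1.3   2.2 106.3] x by y [np.float64(-1.3), np.float64(nan), np.float64(-1.4), np.float64(-1.5)]
 catch 0 
[-1.22588191  0.43466754 -0.1103691 ] [-2.17101545 -4.94672638 -0.33370126]
```

View pics/c4.png

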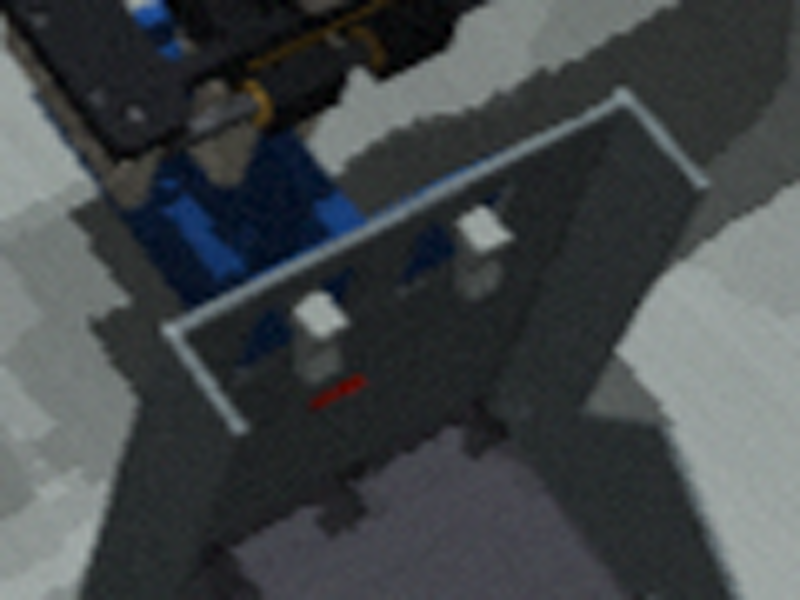

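The picture shows both hooks through the slots, at (320,330) and (480,240), with the plate touching the panel and the red catch at (340,393). I back off about 2 mm and go down.

>>> {"api": "drive_tool", "payload": {"deltas": [[[-0.028,0,0,0,0,0],[0,0,0.03,0,0,0],[0,0,0.03,0,0,0],[0,0,0.02,0,0,0],[0,0,0,0,0,0],[0,0,0,0,0,0]]]}}

```text
time_s: 14.55
ee_pos: [520.0, 199.9, 153.7]
tcp_rot: [0.0, 0.75, 0.662, -0.0]
wrist_force: [0.1, -3.6, 0.7]
finger_gap: 0.129
grip_force: 30.0
```

>>> {"api": "drive_tool", "payload": {"deltas": [[[0,0,0.03,0,0,0],[0,0,0.03,0,0,0],[0,0,0.02,0,0,0],[0,0,0,0,0,0],[0,0,0,0,0,0]]]}}

```text
time_s: 15.18
ee_pos: [519.9, 199.8, 145.5]
tcp_rot: [0.0, 0.75, 0.662, -0.0]
wrist_force: [-0.2, -6.0, 3.3]
finger_gap: 0.127
grip_force: 30.0
```

>>> {"api": "drive_tool", "payload": {"deltas": [[[0,0,0.03,0,0,0],[0,0,0.03,0,0,0],[0,0,0.02,0,0,0],[0,0,0,0,0,0],[0,0,0,0,0,0]]]}}

```text
time_s: 15.8
ee_pos: [519.4, 199.5, 137.0]
tcp_rot: [0.0, 0.75, 0.662, -0.001]
wrist_force: [-0.5, -5.5, -1.8]
finger_gap: 0.128
grip_force: 30.0
```

>>> {"api": "drive_tool", "payload": {"deltas": [[[0,0,0.02,0,0,0],[0,0,0.02,0,0,0],[0,0,0.01,0,0,0],[0,0,0,0,0,0],[0,0,0,0,0,0]]]}}

```text
time_s: 16.42
ee_pos: [519.3, 200.8, 132.0]
tcp_rot: [-0.0, 0.749, 0.662, -0.0]
wrist_force: [0.9, 0.2, -8.0]
finger_gap: 0.127
grip_force: 30.0
```

>>> {"api": "drive_tool", "payload": {"deltas": [[[0,0,0.01,0,0,0],[0,0,0.01,0,0,0],[0,0,0,0,0,0],[0,0,0,0,0,0]]]}}

```text
time_s: 16.92
ee_pos: [520.0, 200.4, 130.8]
tcp_rot: [0.0, 0.749, 0.662, 0.0]
wrist_force: [-0.0, 0.4, -2.9]
finger_gap: 0.125
grip_force: 30.0
```

```bash
python3 -W ignore b.py 5
```

```text
16.925 tcp world [520.  200.4 130.8] in upright [-68.8   1.5 130.8] f [-0.   0.4 -2.9] q [0.    0.749 0.662 0.   ]
scene 543 pct1 [-139.6  -42.2   74.1] 99 [  1.2  47.  213.6]
 plate top 66 [ -5.2   0.2 169.5] [array([-3.8,  2.3]), array([ 6.5, 93.4]), np.float64(0.1)] zmax 173.6
 panel mean 1510 [  1.2  12.6 128. ] x by y [np.float64(1.5), np.float64(1.3), np.float64(1.1), np.float64(1.3)]
 catch 17 [ 2.3  5.5 91.6]
top 619 pct1 [-142.5  -26.4   73.5] 99 [ -8.8  45.8 211. ]
 panel mean 249 [ -1.4  34.7 128.2] x by y [np.float64(-1.1), np.float64(nan), np.float64(-1.5), np.float64(-1.5)]
 catch 0
```

>>> {"api": "drive_tool", "payload": {"deltas": [[[0,0,0.01,0,0,0],[0,0,0.01,0,0,0],[0,0,0,0,0,0],[0,0,0,0,0,0]]]}}

```text
time_s: 17.52
ee_pos: [520.0, 200.4, 128.8]
tcp_rot: [-0.0, 0.75, 0.662, 0.0]
wrist_force: [-1.5, 0.6, 1.7]
finger_gap: 0.129
grip_force: 30.0
```

>>> {"api": "drive_tool", "payload": {"deltas": [[[0,0,0.01,0,0,0],[0,0,0.01,0,0,0],[0,0,0,0,0,0],[0,0,0,0,0,0]]]}}

```text
time_s: 18.02
ee_pos: [520.0, 199.6, 127.5]
tcp_rot: [0.0, 0.75, 0.662, 0.0]
wrist_force: [-3.3, -3.3, 12.4]
finger_gap: 0.13
grip_force: 30.0
```

Bottomed out. A gentle upward tug tests the lock.

>>> {"api": "drive_tool", "payload": {"deltas": [[[0,0,-0.02,0,0,0],[0,0,-0.02,0,0,0],[0,0,-0.01,0,0,0],[0,0,0,0,0,0],[0,0,0,0,0,0]]]}}

```text
time_s: 18.65
ee_pos: [519.6, 200.3, 131.3]
tcp_rot: [-0.0, 0.749, 0.662, -0.0]
wrist_force: [-0.0, 0.5, -9.8]
finger_gap: 0.127
grip_force: 30.0
```

Locked: it resists the pull. I settle it back and release, then check before retreating.

>>> {"api": "drive_tool", "payload": {"deltas": [[[0,0,0.02,0,0,0],[0,0,0,0,0,0],[0,0,0,0,0,0]]]}}

```text
time_s: 19.02
ee_pos: [520.0, 200.2, 129.8]
tcp_rot: [0.0, 0.75, 0.662, 0.0]
wrist_force: [-0.0, -2.1, -3.6]
finger_gap: 0.125
grip_force: 30.0
```

>>> {"api": "drive_tool", "payload": {"deltas": [[[0,0,0,0,0,0],[0,0,0,0,0,0],[0,0,0,0,0,0],[0,0,0,0,0,0],[0,0,0,0,0,0]]], "claw": 0.3}}

```text
time_s: 19.65
ee_pos: [519.9, 200.3, 129.7]
tcp_rot: [0.0, 0.749, 0.662, 0.0]
wrist_force: [-0.4, 0.0, -0.0]
finger_gap: 0.613
grip_force: 0.0
```

>>> {"api": "drive_tool", "payload": {"deltas": [[[0,0,-0.1,0,0,0],[0,0,-0.2,0,0,0],[0,0,-0.3,0,0,0],[0,0,-0.4,0,0,0],[0,0,-0.4,0,0,0],[-0.4,0,0,0,0,0],[-0.4,0,0,0,0,0],[-0.4,0,0,0,0,0],[-0.4,0,0,0,0,0],[0,0,0,0,0,0],[0,0,0,0,0,0]]]}}

```text
time_s: 21.02
ee_pos: [500.2, 42.0, 270.0]
tcp_rot: [-0.0, 0.75, 0.662, 0.0]
wrist_force: [-0.8, -0.1, 0.0]
finger_gap: 0.647
grip_force: 0.0
```

```bash
cat > e.py <<'E'
from h import *
U=np.array([530,268.5,0]); A=np.array([[.1246,.9922,0],[-.9922,.1246,0],[0,0,1]])
ims=[]
for n in ("scene","top","wrist"):
    c=bot.camera(n); P=(cloud(c)-U)@A.T; h=cv2.cvtColor(c["frame"],cv2.COLOR_RGB2HSV).astype(int); ok=c["range_z"]>0
    b=(h[...,0]>100)&(h[...,0]<125)&(h[...,1]>110)&ok&(abs(P[...,1])<75)&(P[...,0]>-180)&(P[...,0]<30)&(P[...,2]<200)
    if b.sum():
        Q=P[b]; print(n,b.sum(),np.percentile(Q,1,0).round(1),np.percentile(Q,99,0).round(1))
        m=b&(P[...,2]>160); 
        if m.sum()>5: print(" plate top",P[m].mean(0).round(1),[np.round(k,1) for k in cv2.minAreaRect(P[m][:,:2].astype(np.float32))],np.percentile(P[m][:,2],95))
    r=((h[...,0]<8)|(h[...,0]>172))&(h[...,1]>120)&(abs(P[...,1])<40)&(abs(P[...,0])<25)&ok; print(" catch",r.sum(),P[r].mean(0).round(1) if r.sum() else "", P[r].min(0).round(1) if r.sum() else "")
    W=cloud(c); yl=ok&(h[...,0]>18)&(h[...,0]<32)&(h[...,1]>150)&(W[...,1]<0)&(W[...,1]>-150)&(W[...,2]>5)&(W[...,2]<130)&(W[...,0]>400)
    if yl.sum(): print(" yellow",W[yl].min(0).round(),W[yl].max(0).round())
    ims.append(c["frame"][:,:,::-1])
a=cv2.resize(ims[0][220:380,330:510],(400,356),interpolation=2); t=cv2.resize(ims[1][130:270,120:280],(400,356),interpolation=2)
cv2.imwrite("pics/e.png",np.hstack([a,t]))
cv2.imwrite("pics/ew.png",ims[2]); print(bot.observe()["ee_pos"])
E
python3 e.py
```

```text
scene 1116 [-142.4  -31.6   67. ] [ -6.7  43.6 163.7]
 plate top [ -7.8  -1.1 163.4] [array([-5.3,  5.6]), array([ 8.8, 85.2]), np.float64(0.4)] 167.5417673314973
 catch 18 [ 2.1  5.2 91. ] [ 0.4 -8.9 78.3]
 yellow [ 493. -150.    5.] [615. -42. 105.]
 catch 0  
 yellow [ 496. -150.    5.] [611. -44. 106.]
wrist 6182 [-142.8  -26.8   67. ] [-34.6  31.4 142.7]
 catch 0  
 yellow [ 517. -150.    5.] [554. -43. 101.]
[500.23923231  42.68804173 269.63461516]
```

View pics/e.png

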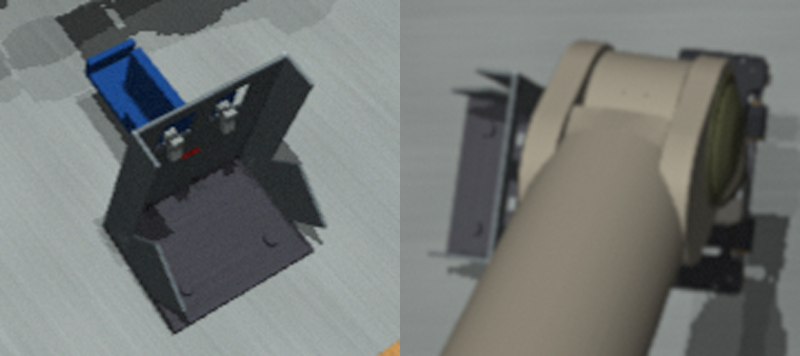

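The bracket hangs with both hooks in the slots, at (172,145) and (227,115) in the left crop. Plate top is at about z 167 and the shelf underside at about 67. The catch reads the same depth as at the start, it passed the tug test, and yellow is unmoved. I hand it in.

```bash
python3 -c "
from cell import bot
print(bot.sign_off())"
```

```text
the job is handed in; nothing more can be done
None
```

The blue bracket hangs by both tabs, pushed fully down; it held against an upward tug, so the catch is locked over its foot. The gripper is clear, the yellow bracket hasn't moved, and the job is handed in at about 21 s (no verdict was returned).

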